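# Hang the brush-rest panel on the sloping desk stand

### The arm

A 6-joint arm with a two-finger parallel gripper is mounted at the origin on the work surface. World frame = base frame: x ahead of the robot, y to its left, z up, the work surface at z = 0. Lengths are in mm, angles in rad, forces in N, time in s.
With the tool pointing down it reaches from about 350 to 725 mm from the base axis. Payload 6 kg.
Tool frame: the origin (TCP) lies midway between the tips of the shut fingers; the grasp point (between the pads) lies 19 mm behind it; z points along the fingers, y is the line along which they close (so a half turn about z gives the same grasp; the last joint's range is limited). The gripper opens to 85 mm and grips with 20 to 120 N. Pads are 22 mm wide; open, the fingers measure 114 mm over their backs; the gripper's body (76 mm by 85 mm) begins 54 mm behind the grasp point. The pads swing forward as they close: fully open they stand 13 mm farther back than shut.
Start: joints at [-0.805, 0.04, 0.085, 0, -1.615, -0.334], TCP at [251.109, -544.902, 231.261] pointing down, gripper open.
Joint ranges: [-2.56, 2.56], [-1.29, 2.01], [-1.08, 1.49], [-3.29, 1.98], [-2.81, -0.18], [-2.99, 2.99]. Speed limits (rad/s): [2.57, 2.57, 3.01, 3.14, 3.14, 3.14].

### API

Orientations are given as a unit quaternion [w, x, y, z].
In Python, from workcell import status, vision, r, finder gives the robot as it stands.
- The arm moves only by the tool drive_tool, never from a script. Its argument "targets" is one flat list of numbers, 7 for each row, row after row: the turn, a rotation vector about the tool's x, y, z in rad, then the shift along the tool's x, y, z in mm, then the closure, from -1 (fully open) to 1 (shut). In form: [rx, ry, rz, tx, ty, tz, hand, rx, ry, rz, tx, ty, tz, hand, ...]. A call has exactly 10 rows; each row shifts and turns the commanded pose from where the row before left it, along the tool's axes as they then stand; what a row does not reach is not made up. A row lasts 1/12 s, in which the tool goes at most 41.7 mm and 7.16 degrees, less where a joint would pass 70% of its speed; a pose out of reach is approached as far as the arm can. A call is refused whole if a number of a shift passes 41.7 or a number of a turn 0.125, either way. A call with a gripper value outside its range is refused whole. The fingers move at their own pace and stop on an object; the grip force is fixed at half the most. Time passes only in rows, so rows that do not move let the fingers close, or fill a call up. It gives the time, the measured TCP pose, the force, the opening and the grip force at its end, in the units of the state.
- status.state(): the state, without advancing time (a new reading comes with each control period).
- vision.capture(name): name is "side" or "top"; returns (picture, depth): 420x560x3 uint8, red, green, blue; 420x560 float32, mm along the optical axis (not along the pixel's ray), 0 where there is no reading.
- vision.camera_model(name): a dict with "mtx" (3x3 intrinsics, pixels), "eye" and "attitude" of the camera in the world. Camera axes: x right, y up, looking along -z (the intrinsics and any distortion apply to the point x, -y, -z); pixel columns grow to the right and rows downward; lengths in mm; the calibration is good to about 2 mm. A picture is of the moment at which its call begins. camera_model takes no time and is no camera call.
- r.sign_off(): hands the job in; it is judged then, once.
Trained networks look in the newest picture that a camera, given by its name, has taken for a name from the list of things; names that differ only in an ending like _2 or _b are one class to them, and where a whole thing is asked for, a point or a joint stands for the part that bears it (a point fixed in the world has none). Each returns a list of dicts, best first, with "score" (0 to 1); they miss things now and then, are a little off and sometimes report something else, mostly with a low value. They report only what shows in the picture. A call takes as long as a camera call. They do not tell look-alikes from the thing itself.
- finder.masks_of(camera, target): "pixels" (420x560 bool, what is visible of it).
- finder.tip_of(camera, target): "point" ([x, y, z] in mm, in world coordinates, good to about 4 mm: a listed point, or the origin of a listed thing).
The state is a dict: "clock": time; "q": joint angles; "joint_velocities": joint speeds; "tau": joint torques, N m; "tool_pos": TCP position; "ee_rot": TCP orientation; "contact_force": force on the tool from outside, world axes, zero at the start; "wrist_torque": the same for the moment, N m; "width": finger opening in mm; "finger_force": force on a finger pad.
Only numpy, scipy, OpenCV 4.12 (cv2) and the standard library are available. Lean on these libraries where they do the work, as an engineer would, in place of code of your own. Each camera call takes 0.05 s, during which the arm holds its last target. There are 200 camera calls.

### The job

Hang the red brush-rest panel on the sloping wooden stand: bring the round hole of its keyhole over the dark steel screw head, feeling for it gently, until the panel lies flat on the board, then pull it straight down the slope until the screw sits fully home at the end of the slot. Leave the panel flat and straight on the board and let go; never press hard on the stand or its screw, and do not disturb the other things on the table.

Things in the scene. Friction and masses are not known exactly. Their poses are not given: they have to be found in the camera images.
- board: Wooden board of the fixed stand, tilted 20 degrees to face the robot and up. Origin on its face, mid-way along a dark level groove; x up the slope, y along the groove (left seen from the robot), z out of the face. Face: x -140 to +65 mm, y -100 to +100 mm. A dark steel screw stands out of the groove at x = 0, y NOT measured: anywhere from -24 to +24 mm, to be felt or seen.
- stand: The whole fixed stand (with board and screw). Origin on the table, 90 mm straight below the board's origin; z up, x level, in the board's uphill direction. The dark steel screw: square to the board, shank 6 mm diameter, flat round head 14 mm diameter lying 8 to 12 mm above the board's face; clamped, it does not give way.
- panel_grip (a point): Holding point in the dark wooden rail on the front of the loose red panel (0.2 to 0.33 kg), which starts flat on the table, back down. Rail 16 mm thick (x), 80 mm long (y), rising from 6 to 48 mm above the panel's back; the point is centred in x and y, 28 mm above the back. x towards the panel's upper (keyhole) edge, y along the rail, z out of the front; hung straight = parallel to the board's axes.
- panel_hole (a point): Centre of the keyhole's round (eight-sided) hole, 19 mm across, on the back of the panel: 48 mm in +x and 28 mm in -z from panel_grip, same axes. The panel's plate is 130 mm (x) by 100 mm (y) by 6 mm thick, its middle 22 mm in +x from the rail's. The keyhole goes right through; its slot, 9.5 mm wide, runs from the hole towards +x.
- panel_seat (a point): Where the screw's axis lies when home at the slot's closed end, on the back of the panel: 68 mm in +x and 28 mm in -z from panel_grip, 20 mm beyond panel_hole, same axes. Resting on the board and friction alone hold the panel: it does not slide home by itself.
- mug: Bystander, to be left alone: black mug, 80 mm wide, 95 mm high. Origin at the centre of its underside.
- ink_bottle: Bystander, to be left alone: dark brown ink bottle, 60 mm wide, 170 mm high. Origin at the centre of its underside.
- dish: Bystander, to be left alone: white porcelain dish, 110 mm wide, 20 mm high. Origin at the centre of its underside.
- water_cup: Bystander, to be left alone: clear plastic cup, 76 mm wide, 100 mm high. Origin at the centre of its underside.
- seal_stone: Bystander, to be left alone: upright marble seal stone, 28 x 28 x 60 mm. Origin at the centre of its underside.
- brush: Bystander, to be left alone: calligraphy brush lying flat on the table, about 0.21 m long. Origin at its underside, z up.
- brush_rest: Bystander, to be left alone: brass mountain-shaped brush rest, 25 x 100 x 46 mm. Origin at the centre of its underside.
Mind the look-alikes: they are no part of the job. What is shaped like the part that bears panel_grip but pink or turquoise is not meant.

How it is judged (in metres and radians):
On the way, in this order (a step that is already met when the one before it is completed fails the run):
1. the panel lies flat on the board with the screw head through the round hole (not yet pulled down) (z of panel_seat in the frame of board below 0.003 m and angle between the z axis of panel_grip and the z axis of board, either way round below 0.05 rad and angle between the x axis of panel_grip and the x axis of board, either way round below 0.1 rad and x of panel_grip in the frame of board below -0.04 m and x of panel_seat in the frame of board between 0.013 and 0.028 m and y of panel_seat in the frame of board between -0.03 and 0.03 m), for 0.1 s.
2. the panel has been pulled down until the screw is at the end of the slot (z of panel_seat in the frame of board below 0.003 m and angle between the z axis of panel_grip and the z axis of board, either way round below 0.05 rad and angle between the x axis of panel_grip and the x axis of board, either way round below 0.1 rad and x of panel_grip in the frame of board below -0.04 m and x of panel_seat in the frame of board between -0.005 and 0.0035 m and y of panel_seat in the frame of board between -0.03 and 0.03 m), for 0.2 s.
At the end, for the whole second after the job is handed in: The panel lies flat on the board (slot end at most 3 mm off the face, tilt under 0.05 rad), straight (within 0.1 rad of the slope line, keyhole end up), pulled down so that the screw is home within 3.5 mm of the slot's end; released and at rest (all of step 2 and linear speed of panel below 0.01 m/s and contact force between the fingers and panel below 0.1 N); the robot touches nothing.
It fails at once if the panel was forced against the stand or its screw with more than 40 N (contact force between panel and stand above 40 N).
It fails at once if the robot knocked the stand with more than 15 N (contact force between any of the fingers, the arm and stand above 15 N).
It fails at once if a bystander was disturbed (moved more than 25 mm) (distance of any of mug, ink_bottle, dish, water_cup, seal_stone, brush, brush_rest from where it was at the start of the episode above 0.025 m).
It also fails if it takes over 67 s, if anything falls off the work surface, if the arm or the gripper's body presses on something with over 40 N, if the wrist force passes 120 N, or if a joint passes its speed limit or range.

## Working session

There is one attempt and no reset: what is moved stays moved. The work goes in short steps, Python scripts to look and compute and a tool call to move; the robot and the scene stay as the last step left them, time stands still between calls to the robot, and variables do not carry over. Pictures are saved under pics/ and viewed, at most 10 in all, crops included, and the job is handed in when it is done.

Besides the shell and the picture viewer there is one more tool, called after "Request:" by a JSON object that holds its "name" and its "arguments", one argument or row to a line. drive_tool: Moves the arm, as the interface text tells. Its arguments: {"type":"object","properties":{"targets":{"type":"array"}},"required":["targets"]}

```bash
ls; mkdir -p pics; cat > h.py <<'E'
import numpy as np, cv2
from scipy.spatial.transform import Rotation as R
from workcell import status, vision, r, finder
def cam(n):
    m=vision.camera_model(n); a=np.array(m['attitude'],float)
    Rm=a if a.shape==(3,3) else R.from_quat(a[[1,2,3,0]]).as_matrix()
    return np.array(m['mtx']),np.array(m['eye'],float),Rm
def cloud(n,depth):
    K,e,Rm=cam(n); v,u=np.mgrid[0:420,0:560]
    x=(u-K[0,2])/K[0,0]*depth; y=(v-K[1,2])/K[1,1]*depth
    return np.stack([x,-y,-depth],-1)@Rm.T+e
def proj(n,p):
    K,e,Rm=cam(n); c=(np.array(p)-e)@Rm; c=c*[1,-1,-1]; q=K@c; return q[:2]/q[2]
E
python3 - <<'E'
from h import *
print(vision.camera_model('side'),vision.camera_model('top'))
ims=[]
for n in ['top','side']:
    im,d=vision.capture(n); np.savez(f'{n}0.npz',im=im,d=d); cv2.imwrite(f'pics/{n}0.png',im[:,:,::-1])
    for t in ['panel_grip','panel_hole','panel_seat','board','stand']+(['mug','ink_bottle','dish','water_cup','seal_stone','brush','brush_rest'] if n=='top' else []):
        print(n,t,[(np.round(a['point']).tolist(),round(a['score'],2)) for a in finder.tip_of(n,t)])
print(status.state())
E
```

```text
pics
{'mtx': array([[387.9967184 ,   0.        , 283.87695551],
       [  0.        , 387.9967184 , 207.34001343],
       [  0.        ,   0.        ,   1.        ]]), 'eye': array([252.73675814, 734.67722389, 830.09658291]), 'attitude': array([-0.16644833, -0.08230076,  0.39233328,  0.90088631])} {'mtx': array([[478.92357198,   0.        , 277.88967038],
       [  0.        , 478.92357198, 214.22352342],
       [  0.        ,   0.        ,   1.        ]]), 'eye': array([ 407.81066374,  -20.78588278, 1295.34359488]), 'attitude': array([-0.70307448, -0.04748405,  0.03653868,  0.70858765])}
top panel_grip [([362.0, 122.0, 30.0], 0.93), ([316.0, -230.0, 29.0], 0.72), ([504.0, -268.0, 31.0], 0.57), ([621.0, 56.0, 2.0], 0.37)]
top panel_hole [([552.0, -267.0, 0.0], 0.9), ([312.0, 138.0, -1.0], 0.84), ([364.0, -202.0, -1.0], 0.56)]
top panel_seat [([569.0, -266.0, -1.0], 0.79), ([382.0, -193.0, 4.0], 0.64), ([294.0, 145.0, 1.0], 0.63), ([595.0, 434.0, 2.0], 0.36), ([622.0, 54.0, 92.0], 0.32), ([622.0, 56.0, 2.0], 0.17)]
top board [([624.0, 55.0, 91.0], 0.72)]
top stand [([622.0, 55.0, 2.0]
[... 723 characters left out ...]
ock': 0.95, 'q': array([-8.05271103e-01,  4.02168748e-02,  8.48178475e-02, -2.15589036e-05,
       -1.61548403e+00, -3.33719879e-01]), 'joint_velocities': array([-0.00111751,  0.00094107, -0.00150862, -0.0007262 , -0.00013747,
       -0.00023422]), 'tau': array([ 9.97979623e-05, -3.67943358e+01,  3.47441161e+01,  6.93315357e+00,
       -1.03824670e-03, -1.12872280e-05]), 'tool_pos': array([ 251.13931858, -544.89829277,  231.25723792]), 'ee_rot': array([-1.34689582e-05, -2.14229700e-01,  9.76783309e-01,  4.26023325e-05]), 'contact_force': array([ 0.35484513,  0.48595632, -0.49984392]), 'wrist_torque': array([0.01479061, 0.06549488, 0.01660713]), 'finger_force': 0.0, 'width': 85.2977874123609}
```

View pics/top0.png

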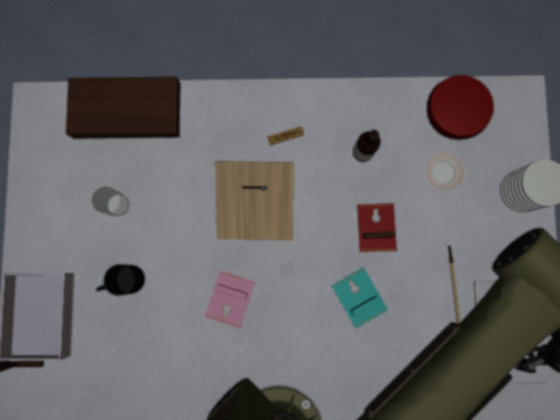

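View pics/side0.png

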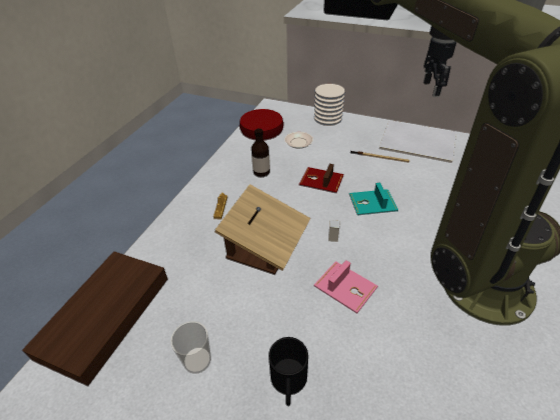

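The top view shows the red panel with its rail at (378,236) and its keyhole at (376,214) pointing away from the robot. The stand is at (255,200), with the screw head at about (264,188) on the groove. The side view agrees: the red panel is at (322,179) and the screw at (258,209).

```bash
python3 - <<'E'
from h import *
for n in ['top','side']:
    z=np.load(f'{n}0.npz'); im=z['im'].astype(int); d=z['d']; P=cloud(n,d)
    hsv=cv2.cvtColor(z['im'],cv2.COLOR_RGB2HSV)
    # board
    near=(abs(P[...,0]-625)<125)&(abs(P[...,1]-57)<125)&(P[...,2]>30)&(d>0)&(hsv[...,1]>60)&(hsv[...,2]>80)
    Q=P[near]; 
    for k in range(6):
        c=Q.mean(0); nrm=np.linalg.svd(Q-c,full_matrices=0)[2][2]; nrm*=np.sign(nrm[2]); s=(Q-c)@nrm; Q=Q[abs(s)<max(2.5*s.std(),2)] if k<5 else Q
    print(n,'board n',nrm.round(4),'tilt',np.degrees(np.arccos(nrm[2])).round(2),'yaw',np.degrees(np.arctan2(-nrm[1],-nrm[0])).round(2),len(Q),s.std().round(2))
    yx=np.array([0,1,0.]);
    X=np.array([0,0,1])-nrm*nrm[2]; X/=np.linalg.norm(X); Y=np.cross(nrm,X)
    # edges rect in plane
    q2=np.c_[Q@X,Q@Y].astype(np.float32); rc=cv2.minAreaRect(q2); print(' rect',rc)
    ctr=rc[0][0]*X+rc[0][1]*Y+nrm*(c@nrm); print(' board face centre',ctr.round(1),' origin if centre at x=-37.5:',(ctr+37.5*X).round(1),'X',X.round(4),'Y',Y.round(4))
    # panel red
    red=(hsv[...,1]>120)&((hsv[...,0]<8)|(hsv[...,0]>172))&(hsv[...,2]>50)&(abs(P[...,0]-525)<100)&(abs(P[...,1]+268)<80)&(P[...,2]<25)
    v,u=np.nonzero(red); K,e,Rm=cam(n)
    ray=np.c_[(u-K[0,2])/K[0,0],-(v-K[1,2])/K[1,1],-np.ones(len(u))]@Rm.T
    p=e+ray*((6-e[2])/ray[:,2])[:,None]
    print(' panel',len(u),cv2.minAreaRect(p[:,:2].astype(np.float32)),'depth z',np.median(P[red][:,2]))
    rail=(abs(P[...,0]-504)<40)&(abs(P[...,1]+268)<70)&(P[...,2]>38)&(P[...,2]<60)
    q=P[rail]; print(' rail',len(q),q.mean(0).round(1),q[:,2].max(), cv2.minAreaRect(q[:,:2].astype(np.float32)))
    k='panel_hole'
im=np.load('top0.npz')['im'][145:255,200:310]; a=cv2.resize(im,(500,500),interpolation=cv2.INTER_CUBIC)
im=np.load('side0.npz')['im'][175:285,205:315]; b=cv2.resize(im,(300,300),interpolation=cv2.INTER_CUBIC)
o=np.zeros((500,800,3),np.uint8); o[:,:500]=a; o[:300,500:]=b; cv2.imwrite('pics/crop1.png',o[:,:,::-1])
E
```

```text
top board n [-0.3429  0.0084  0.9393] tilt 20.06 yaw -1.41 5445 2.27
 rect ((580.4478149414062, 73.23844909667969), (196.43649291992188, 195.3704071044922), 0.3762858510017395)
 board face centre [590.7  58.7  78.9]  origin if centre at x=-37.5: [626.   57.9  91.8] X [ 0.9391 -0.0231  0.343 ] Y [0.0246 0.9997 0.    ]
 panel 1283 ((525.1226196289062, -266.59783935546875), (123.43645477294922, 94.23397827148438), 1.622360110282898) depth z 6.2253531084854785
 rail 194 [ 502.  -266.    47.6] 54.74524038674417 ((502.19354248046875, -266.8134765625), (15.980456352233887, 80.33660125732422), 1.5216861963272095)
side board n [-0.3426  0.0095  0.9394] tilt 20.05 yaw -1.59 3965 1.46
 rect ((578.8203125, 73.59538269042969), (204.7826690673828, 198.63438415527344), 89.84103393554688)
 board face centre [589.8  57.2  77.3]  origin if centre at x=-37.5: [625.   56.2  90.1] X [ 0.9391 -0.0261  0.3428] Y [0.0278 0.9996 0.    ]
 panel 529 ((524.3195190429688, -266.5483093261719), (126.88277435302734, 99.81140899658203), 1.5126347541809082) depth z 5.852203968988306
 rail 90 [ 502.5 -262.1   46.1] 52.26150871922914 ((503.2024230957031, -266.56219482421875), (16.48016357421875, 82.2625732421875), 1.4000954627990723)
```

View pics/crop1.png

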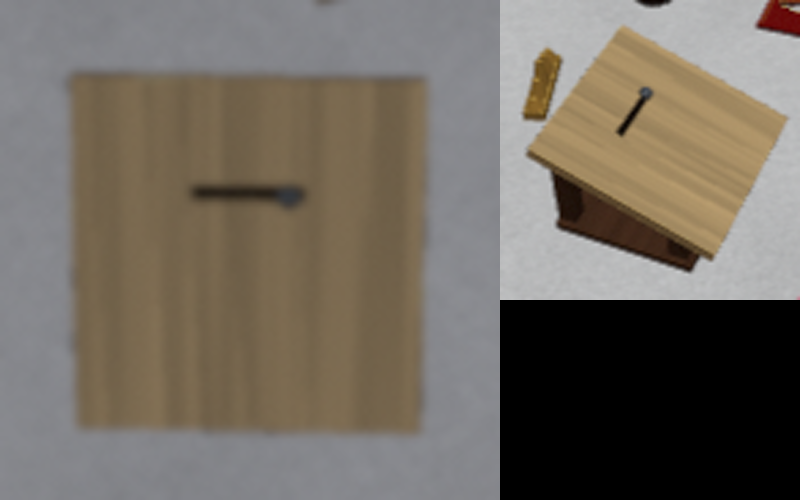

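The crop shows the screw head at the right end of the dark groove. In full-image pixels that is about (263.6,188.1) in top and (258.2,209.1) in side.

```bash
cat >> h.py <<'E'
from scipy.linalg import logm, expm
BO=np.array([625.5,57,90.5]); bn=np.array([-.342*np.cos(np.radians(1.5)),.342*np.sin(np.radians(1.5)),.9397])
BX=np.array([0,0,1])-bn*bn[2]; BX/=np.linalg.norm(BX); BY=np.cross(bn,BX); BR=np.c_[BX,BY,bn]
def T(Rm,p): M=np.eye(4); M[:3,:3]=Rm; M[:3,3]=p; return M
def pose():
    s=status.state(); q=np.array(s['ee_rot']); return T(R.from_quat(q[[1,2,3,0]]).as_matrix(),s['tool_pos'])
def tool(PR): return PR@np.array([[0,-1,0],[-1,0,0],[0,0,-1.]])  # panel axes -> tool axes
def rows(A,B,n):
    D=np.linalg.inv(A)@B; L=np.real(logm(D))/n; E=expm(L)
    w=R.from_matrix(E[:3,:3]).as_rotvec(); print(n,'rows: turn',w.round(4),'shift',E[:3,3].round(2),'| total',R.from_matrix(D[:3,:3]).as_rotvec().round(4),D[:3,3].round(2))
def inb(p): return BR.T@(np.array(p)-BO)
E
python3 - <<'E'
from h import *
def ray(n,px):
    K,e,Rm=cam(n); return e,Rm@np.array([(px[0]-K[0,2])/K[0,0],-(px[1]-K[1,2])/K[1,1],-1])
for n,px in [('top',(263.6,188.1)),('side',(258.2,209.1))]:
    e,d=ray(n,px); t=((BO-e)@bn+12)/(d@bn); print(n,inb(e+t*d).round(1))
P=R.from_euler('z',1.55,degrees=True).as_matrix()
A=pose(); rows(A,T(tool(P),[503,-266.7,120]),10)
E
```

```text
top [ -3.5 -24.2  12. ]
side [ -4.4 -22.1  12. ]
10 rows: turn [ 0.      0.     -0.1166] shift [-39.43  -4.81  11.13] | total [ 1.000e-04  0.000e+00 -1.166e+00] [-345.17  147.25  111.27]
```

Request:
{"name": "drive_tool", "arguments": {
  "targets": [0,0,-0.1166,-39.4,-4.8,11,-1,0,0,-0.1166,-39.4,-4.8,11,-1,0,0,-0.1166,-39.4,-4.8,11,-1,0,0,-0.1166,-39.4,-4.8,11,-1,0,0,-0.1166,-39.4,-4.8,11,-1,0,0,-0.1166,-39.4,-4.8,11,-1,0,0,-0.1166,-39.4,-4.8,11,-1,0,0,-0.1166,-39.4,-4.8,11,-1,0,0,-0.1166,-39.4,-4.8,11,-1,0,0,-0.1166,-39.4,-4.8,11,-1]
}}

```text
clock: 1.78
tool_pos: [503.5, -265.0, 120.5]
ee_rot: [0.0, 0.719, -0.695, -0.0]
contact_force: [1.8, 0.3, 0.5]
width: 85.2
finger_force: 0.0
```

```bash
python3 - <<'E'
from h import *
P=R.from_euler('z',1.55,degrees=True).as_matrix()
A=pose(); print(A[:3,3].round(1),status.state()['q'].round(2)); rows(A,T(tool(P),[503,-266.7,11]),10)
E
```

```text
[ 503.5 -265.   120.5] [-0.13 -0.03 -0.18 -0.   -1.41  0.16]
10 rows: turn [0.     0.     0.0006] shift [ 0.17  0.05 10.95] | total [0.0002 0.     0.0059] [  1.7    0.53 109.47]
```

Request:
{"name": "drive_tool", "arguments": {
  "targets": [0,0,0.006,1.7,0.5,16,-1,0,0,0,0,0,16,-1,0,0,0,0,0,16,-1,0,0,0,0,0,16,-1,0,0,0,0,0,15,-1,0,0,0,0,0,15,-1,0,0,0,0,0,11,-1,0,0,0,0,0,4.5,-1,0,0,0,0,0,0,0,0,0,0,0,0,0,1]
}}

```text
clock: 2.62
tool_pos: [502.6, -268.7, 12.3]
ee_rot: [0.0, 0.715, -0.7, 0.0]
contact_force: [-0.3, -0.6, -0.6]
width: 63.7
finger_force: 0.0
```

Request:
{"name": "drive_tool", "arguments": {
  "targets": [0,0,0,0,0,0,1,0,0,0,0,0,0,1,0,0,0,0,0,0,1,0,0,0,0,0,0,1,0,0,0,0,0,0,1,0,0,0,0,0,0,1,0,0,0,0,0,-2,1,0,0,0,0,0,-6,1,0,0,0,0,0,-12,1,0,0,0,0,0,-12,1]
}}

```text
clock: 3.45
tool_pos: [501.7, -268.5, 44.1]
ee_rot: [0.0, 0.714, -0.7, -0.001]
contact_force: [0.3, 0.2, -2.2]
width: 15.4
finger_force: 58.5
```

```bash
python3 - <<'E'
from h import *
A=pose(); s=status.state(); print(A[:3,3].round(1),s['width'],s['finger_force'],s['contact_force'],s['wrist_torque'])
for n in ['top','side']:
    im,d=vision.capture(n); 
    for t in ['panel_grip','panel_hole','panel_seat']: print(n,t,[(np.round(a['point'],1).tolist(),round(a['score'],2)) for a in finder.tip_of(n,t)])
E
```

```text
[ 501.7 -268.5   44.1] 15.388468773287363 58.53070557117462 [ 0.34484697  0.23493105 -2.24486312] [-0.04927047 -0.03805241 -0.04929579]
top panel_grip [([357.6, 119.8, 30.6], 0.61), ([498.3, -264.7, 63.1], 0.49), ([593.6, 436.2, 0.9], 0.2)]
top panel_hole [([311.3, 136.1, 0.3], 0.81), ([360.4, -208.2, 0.4], 0.67)]
top panel_seat [([295.3, 146.2, 4.9], 0.87), ([623.0, 55.6, 2.3], 0.67), ([383.2, -192.8, 2.7], 0.56)]
side panel_grip [([322.6, -227.0, 29.5], 0.71), ([503.3, -267.9, 59.9], 0.67), ([359.1, 120.0, 26.5], 0.58)]
side panel_hole [([310.7, 135.5, -2.1], 0.83), ([550.5, -267.7, 31.0], 0.79), ([359.6, -205.4, 0.4], 0.78)]
side panel_seat [([572.7, -269.3, 33.7], 0.94), ([295.7, 141.7, -1.7], 0.83), ([378.9, -193.5, -0.3], 0.82)]
```

```bash
cat >> h.py <<'E'
# panel in tool: grip offset in tool frame (x,y,z)
OFF=np.array([-1.9,0,-16.2])
def tcp_for_hole(pb,PR=BR):  # TCP pose so that the hole (on back) is at board coords pb
    TR=tool(PR); h=OFF+[0,-48,28]; return T(TR, BO+BR@np.array(pb,float)-TR@h)
def hole_now(A):
    return inb(A[:3,3]+A[:3,:3]@(OFF+[0,-48,28])), (R.from_matrix(BR.T@A[:3,:3]@tool(np.eye(3)).T)).as_rotvec()
E
python3 - <<'E'
from h import *
A=pose(); B=tcp_for_hole([-3,-23.3,40]); print(B[:3,3].round(1)); rows(A,B,20)
for k in range(0,21,5):
    L=np.real(logm(np.linalg.inv(A)@B))/20; M=A@expm(L*k); print(M[:3,3].round())
E
```

```text
[559.2  33.5 121.7]
20 rows: turn [0.0175 0.0004 0.0023] shift [-15.09  -3.48  -3.45] | total [0.3502 0.0087 0.0465] [-300.71  -63.6   -78.59]
[ 502. -268.   43.]
[ 517. -193.   61.]
[ 532. -117.   80.]
[546. -42. 100.]
[559.  34. 122.]
```

Request:
{"name": "drive_tool", "arguments": {
  "targets": [0.0175,0.0004,0.0023,-15.1,-3.5,-8,1,0.0175,0.0004,0.0023,-15.1,-3.5,-8,1,0.0175,0.0004,0.0023,-15.1,-3.5,-8,1,0.0175,0.0004,0.0023,-15.1,-3.5,-8,1,0.0175,0.0004,0.0023,-15.1,-3.5,-8,1,0.0175,0.0004,0.0023,-15.1,-3.5,-8,1,0.0175,0.0004,0.0023,-15.1,-3.5,-5,1,0.0175,0.0004,0.0023,-15.1,-3.5,-5,1,0.0175,0.0004,0.0023,-15.1,-3.5,-5,1,0.0175,0.0004,0.0023,-15.1,-3.5,-5,1]
}}

```text
clock: 4.68
tool_pos: [530.5, -116.4, 113.8]
ee_rot: [0.061, -0.704, 0.705, -0.062]
contact_force: [-0.1, 0.2, -2.7]
width: 15.5
finger_force: 58.7
```

```bash
python3 - <<'E'
from h import *
A=pose(); B=tcp_for_hole([-3,-23.3,40]); print(A[:3,3]); rows(A,B,9)
E
```

```text
[ 530.52211743 -116.41101123  113.80646447]
9 rows: turn [0.0194 0.0005 0.0026] shift [-16.7   -3.11  -0.13] | total [0.1742 0.0045 0.0234] [-149.99  -29.32   -3.14]
```

Request:
{"name": "drive_tool", "arguments": {
  "targets": [0.0194,0.0005,0.0026,-16.7,-3.1,-1,1,0.0194,0.0005,0.0026,-16.7,-3.1,-1,1,0.0194,0.0005,0.0026,-16.7,-3.1,0,1,0.0194,0.0005,0.0026,-16.7,-3.1,0,1,0.0194,0.0005,0.0026,-16.7,-3.1,0,1,0.0194,0.0005,0.0026,-16.7,-3.1,0,1,0.0194,0.0005,0.0026,-16.7,-3.1,0,1,0.0194,0.0005,0.0026,-16.7,-3.1,0,1,0.0194,0.0005,0.0026,-16.6,-3.1,0,1,0,0,0,0,0,0,1]
}}

```text
clock: 5.52
tool_pos: [559.0, 34.6, 122.0]
ee_rot: [0.121, -0.688, 0.705, -0.125]
contact_force: [0.0, 0.0, -3.7]
width: 15.1
finger_force: 58.7
```

```bash
python3 - <<'E'
from h import *
A=pose(); print(A[:3,3].round(1),hole_now(A),status.state()['contact_force'])
o=np.zeros((400,800,3),np.uint8)
for i,n in enumerate(['top','side']):
    im,d=vision.capture(n); np.savez(f'{n}1.npz',im=im,d=d)
    hp=A[:3,3]+A[:3,:3]@(OFF+[0,-48,22]); q=proj(n,hp); s=proj(n,BO+BR@np.array([-3.7,-23.2,12])); print(n,'hole front px',q,'screw px',s)
    x0,y0=np.round(q).astype(int)-35; o[:,400*i:400*i+400]=cv2.resize(im[y0:y0+70,x0:x0+70],(400,400),interpolation=cv2.INTER_CUBIC); print('crop',x0,y0)
    for t in ['panel_grip','panel_hole','panel_seat']: print(n,t,[(inb(a['point']).round(1).tolist(),round(a['score'],2)) for a in finder.tip_of(n,t) if np.linalg.norm(np.array(a['point'])-BO)<150])
cv2.imwrite('pics/hov1.png',o[:,:,::-1])
E
```

```text
[559.   34.6 122. ] (array([ -3.17782226, -22.11947855,  40.32906712]), array([ 0.00032434, -0.00046176,  0.00247902])) [ 0.0301095   0.01757716 -3.6739388 ]
top hole front px [262.03209349 190.41390851] screw px [263.18657167 188.18468488]
crop 227 155
top panel_grip [([-52.2, -21.8, 70.6], 0.67)]
top panel_hole [([0.3, -23.1, 38.5], 0.85)]
top panel_seat [([13.9, -24.8, 39.2], 0.73)]
side hole front px [260.97684477 201.21984653] screw px [258.14380275 208.71114387]
crop 226 166
side panel_grip [([-51.5, -26.1, 67.5], 0.97)]
side panel_hole [([-4.0, -23.6, 39.3], 0.84)]
side panel_seat [([16.6, -28.0, 38.1], 0.74)]
```

View pics/hov1.png

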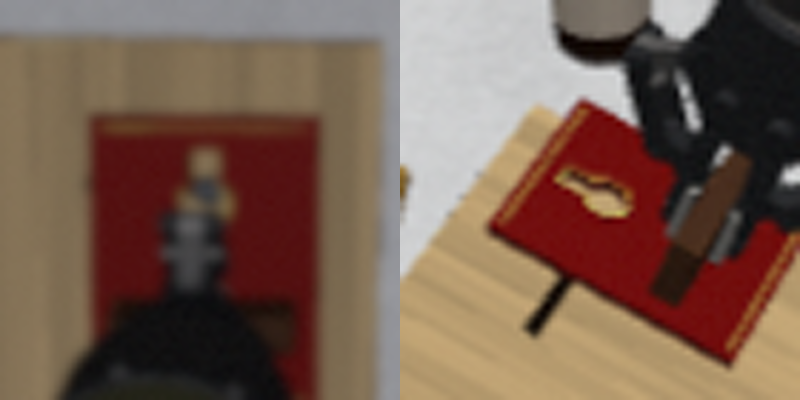

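The hover crop shows the steel head (208,190) visible in the keyhole, just left-right centred, with the hole at about (206,200). I'll measure the panel's edges and the head with sub-pixel accuracy.

```bash
python3 - <<'E'
from h import *
from scipy.ndimage import map_coordinates as mc
A=pose(); h,rv=hole_now(A); print('kin hole',h.round(2))
H=lambda p: BO+BR@(np.array(p)+np.array([h[0],h[1],h[2]]))
for n in ['top','side']:
    im=np.load(n+'1.npz')['im'].astype(float); red=im[...,0]-im[...,1:].mean(-1)
    g=im
    def edge(base,dirn,span,z=6):
        out=[]
        for b in base:
            ts=np.arange(-12,12.01,.5); px=np.array([proj(n,H(np.array([*b,z])+t*np.array([*dirn,0]))) for t in ts])
            sat=mc(im[...,1],[px[:,1],px[:,0]],order=1)  # green: low on panel, high on wood
            lo,hi=sat[:6].mean(),sat[-6:].mean(); m=(lo+hi)/2
            if hi-lo<25: continue
            k=np.nonzero((sat[:-1]<m)&(sat[1:]>=m))[0]
            if len(k): out.append(ts[k[-1]]+.5*(m-sat[k[-1]])/(sat[k[-1]+1]-sat[k[-1]]))
        return np.round([np.median(out),np.std(out),len(out)],2) if out else None
    print(n,'top edge dx',edge([(39,y) for y in range(-35,36,5)],(1,0),12),
      'left dy',edge([(x,50) for x in range(-60,31,6)],(0,1),12),'right -dy',edge([(x,-50) for x in range(-10,31,5)],(0,-1),12),'bottom -dx',edge([(-91,y) for y in range(-40,41,5)],(-1,0),12))
    im0=np.load(n+'0.npz')['im'].astype(float); s=proj(n,BO+BR@np.array([-3.7,-23.2,12])); x0,y0=np.round(s).astype(int)
    sub=im0[y0-6:y0+7,x0-6:x0+7]; w=np.clip(sub[...,2]-sub[...,0]+3,0,None); v,u=np.mgrid[y0-6:y0+7,x0-6:x0+7]
    c=(w*u).sum()/w.sum(),(w*v).sum()/w.sum(); K,e,Rm=cam(n); d=Rm@np.array([(c[0]-K[0,2])/K[0,0],-(c[1]-K[1,2])/K[1,1],-1]); t=((BO-e)@bn+11)/(d@bn)
    print(n,'head px',np.round(c,2),'board',inb(e+t*d).round(2)); print((sub[...,2]-sub[...,0]).astype(int)[2:11,2:11])
E
```

```text
kin hole [ -2.47 -24.76  40.93]
top top edge dx [-0.71  0.22 15.  ] left dy [ 0.64  0.44 16.  ] right -dy [-2.82  0.15  9.  ] bottom -dx [-1.89  0.    1.  ]
top head px [262.9  187.63] board [ -2.48 -22.43  11.  ]
[[-41 -41 -41 -40 -39 -39 -40 -41 -41]
 [-35 -34 -33 -31 -29 -30 -33 -37 -38]
 [-24 -21 -17 -13 -11 -13 -19 -28 -36]
 [-14  -8  -1   3   5   3  -6 -20 -33]
 [-20 -13  -3   6   7   5  -4 -19 -32]
 [-31 -26 -15  -5   0  -4 -15 -26 -35]
 [-38 -36 -31 -22 -18 -21 -27 -33 -38]
 [-43 -41 -39 -35 -32 -34 -36 -39 -40]
 [-43 -42 -42 -42 -40 -41 -41 -41 -41]]Traceback (most recent call last):
  File "<stdin>", line 18, in <module>
  File "<stdin>", line 11, in edge
  File "h.py", line 13, in proj
    K,e,Rm=cam(n); c=(np.array(p)-e)@Rm; c=c*[1,-1,-1]; q=K@c; return q[:2]/q[2]
           ~~~^^^
  File "h.py", line 5, in cam
    m=vision.camera_model(n); a=np.array(m['attitude'],float)
ValueError: time passes only in moves, steps and waits
```

```bash
sed -i 's/^def cam(n):/import functools\n@functools.cache\ndef cam(n):/' h.py; cat > edges.py <<'E'
from h import *
from scipy.ndimage import map_coordinates as mc
def edges(n,im,h,z=6):
    im=im.astype(float)
    def edge(base,dirn):
        out=[]
        for b in base:
            ts=np.arange(-12,12.01,.5); px=np.array([proj(n,BO+BR@(h+np.array([*b,z])+t*np.array([*dirn,0]))) for t in ts])
            s=mc(im[...,1],[px[:,1],px[:,0]],order=1); lo,hi=s[:6].mean(),s[-6:].mean(); m=(lo+hi)/2
            if hi-lo<25: continue
            k=np.nonzero((s[:-1]<m)&(s[1:]>=m))[0]
            if len(k): out.append(ts[k[-1]]+.5*(m-s[k[-1]])/(s[k[-1]+1]-s[k[-1]]))
        return np.round([np.median(out),np.std(out),len(out)],2) if out else None
    print(n,'top dx',edge([(39,y) for y in range(-35,36,5)],(1,0)),'left dy',edge([(x,50) for x in range(-60,31,6)],(0,1)),
     'right -dy',edge([(x,-50) for x in range(-10,31,5)],(0,-1)),'bottom -dx',edge([(-91,y) for y in range(-40,41,5)],(-1,0)))
E
python3 - <<'E'
from edges import *
A=pose(); h,rv=hole_now(A); print('kin hole',h.round(2),rv.round(4))
for n in ['top','side']:
    im,d=vision.capture(n); edges(n,im,h)
n='side'; im0=np.load(n+'0.npz')['im'].astype(float); x0,y0=258,209
sub=im0[y0-6:y0+7,x0-6:x0+7]; w=np.clip(sub[...,2]-sub[...,0]+3,0,None); v,u=np.mgrid[y0-6:y0+7,x0-6:x0+7]
c=(w*u).sum()/w.sum(),(w*v).sum()/w.sum(); K,e,Rm=cam(n); d=Rm@np.array([(c[0]-K[0,2])/K[0,0],-(c[1]-K[1,2])/K[1,1],-1]); t=((BO-e)@bn+11)/(d@bn)
print(n,'head px',np.round(c,2),'board',inb(e+t*d).round(2))
print('kin after',hole_now(pose())[0].round(2), status.state()['contact_force'].round(2))
E
```

```text
kin hole [ -2.47 -24.76  40.93] [-0.0004 -0.0003 -0.0007]
top top dx [-0.4   0.24 15.  ] left dy [-1.74  0.69 16.  ] right -dy [-0.17  0.11  9.  ] bottom -dx None
side top dx [-1.24  0.19 15.  ] left dy [ 2.56  0.23 15.  ] right -dy [1.03 0.92 5.  ] bottom -dx [ 0.17  0.18 17.  ]
side head px [257.99 208.37] board [ -2.67 -24.86  11.  ]
kin after [ -2.47 -24.61  40.96] [-0.08  0.07 -2.5 ]
```

Request:
{"name": "drive_tool", "arguments": {
  "targets": [0,0,0,-1.0,0,0,1,0,0,0,-0.9,0,3,1,0,0,0,0,0,4,1,0,0,0,0,0,4,1,0,0,0,0,0,4,1,0,0,0,0,0,4,1,0,0,0,0,0,3,1,0,0,0,0,0,2,1,0,0,0,0,0,0,1,0,0,0,0,0,0,1]
}}

```text
clock: 6.85
tool_pos: [567.6, 34.4, 100.2]
ee_rot: [0.121, -0.687, 0.705, -0.125]
contact_force: [0.6, -0.6, -1.8]
width: 15.6
finger_force: 58.7
```

```bash
python3 - <<'E'
from edges import *
A=pose(); h,rv=hole_now(A); print('kin hole',h.round(2),rv.round(4))
o=np.zeros((400,800,3),np.uint8)
for i,n in enumerate(['top','side']):
    im,d=vision.capture(n); edges(n,im,h); q=proj(n,BO+BR@(h+[0,0,6]))
    x0,y0=np.round(q).astype(int)-20; o[:,400*i:400*i+400]=cv2.resize(im[y0:y0+40,x0:x0+40],(400,400),interpolation=cv2.INTER_CUBIC); print('crop',x0,y0,q)
cv2.imwrite('pics/hov2.png',o[:,:,::-1])
print('kin after',hole_now(pose())[0].round(2), status.state()['contact_force'].round(2))
E
```

```text
kin hole [ -2.48 -22.25  16.9 ] [-0.0003 -0.0004  0.0003]
top top dx [-0.27  0.33 15.  ] left dy [-1.95  0.73 16.  ] right -dy [-0.42  0.18  9.  ] bottom -dx None
crop 243 168 [262.58553373 188.46033632]
side top dx [-1.1   0.24 15.  ] left dy [ 2.24  0.32 16.  ] right -dy [2.07 0.95 4.  ] bottom -dx [-0.15  0.24 17.  ]
crop 239 186 [258.59768564 206.32552487]
kin after [ -2.24 -22.16  17.26] [-0.32 -0.55 -1.55]
```

View pics/hov2.png

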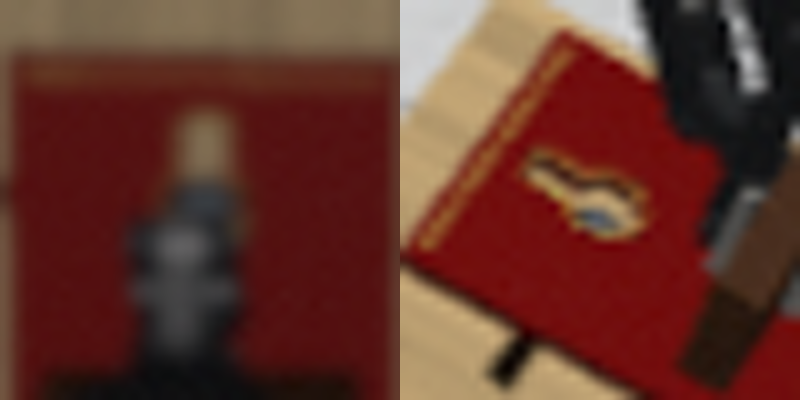

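The close view shows the head inside the hole in both cameras, nearly centred. I'll lower gently and feel for it.

Request:
{"name": "drive_tool", "arguments": {
  "targets": [0,0,0,0.5,0,1,1,0,0,0,0,0,1,1,0,0,0,0,0,1,1,0,0,0,0,0,1,1,0,0,0,0,0,1,1,0,0,0,0,0,0.5,1,0,0,0,0,0,0.5,1,0,0,0,0,0,0.5,1,0,0,0,0,0,0,1,0,0,0,0,0,0,1]
}}

```text
clock: 7.78
tool_pos: [569.8, 33.8, 94.1]
ee_rot: [0.121, -0.687, 0.705, -0.125]
contact_force: [0.7, 0.3, -2.4]
width: 15.4
finger_force: 58.7
```

```bash
cat > st.py <<'E'
from h import *
h,rv=hole_now(pose()); s=status.state(); print('kin hole',h.round(2),rv.round(4),'F board',(BR.T@s['contact_force']).round(2),'M',(BR.T@s['wrist_torque']).round(3))
E
python3 st.py
```

```text
kin hole [ -2.49 -22.7   10.46] [-0.0001 -0.0005  0.0003] F board [-0.13  0.33 -2.52] M [-5.000e-02  1.328e+00  1.000e-03]
```

Request:
{"name": "drive_tool", "arguments": {
  "targets": [0,0,0,0,0,0.5,1,0,0,0,0,0,0.5,1,0,0,0,0,0,0.5,1,0,0,0,0,0,0.5,1,0,0,0,0,0,0.5,1,0,0,0,0,0,0.5,1,0,0,0,0,0,0,1,0,0,0,0,0,0,1,0,0,0,0,0,0,1,0,0,0,0,0,0,1]
}}

```text
clock: 8.62
tool_pos: [570.9, 33.8, 91.4]
ee_rot: [0.121, -0.687, 0.705, -0.125]
contact_force: [0.1, 0.1, -2.2]
width: 15.5
finger_force: 58.7
```

```bash
python3 st.py
```

```text
kin hole [ -2.45 -22.67   7.51] [-0.0001 -0.0006  0.0003] F board [-0.65  0.13 -2.05] M [-0.024  1.309  0.007]
```

Request:
{"name": "drive_tool", "arguments": {
  "targets": [0,0,0,0,0,0.5,1,0,0,0,0,0,0.5,1,0,0,0,0,0,0.5,1,0,0,0,0,0,0.5,1,0,0,0,0,0,0.5,1,0,0,0,0,0,0.5,1,0,0,0,0,0,0.5,1,0,0,0,0,0,0,1,0,0,0,0,0,0,1,0,0,0,0,0,0,1]
}}

```text
clock: 9.45
tool_pos: [572.1, 33.8, 88.1]
ee_rot: [0.121, -0.687, 0.705, -0.125]
contact_force: [0.2, -0.4, -2.2]
width: 15.4
finger_force: 58.8
```

```bash
python3 st.py
```

```text
kin hole [ -2.46 -22.67   4.  ] [-0.0001 -0.0006  0.0003] F board [-0.54 -0.38 -2.15] M [1.000e-03 1.284e+00 3.600e-02]
```

Request:
{"name": "drive_tool", "arguments": {
  "targets": [0,0,0,0,0,0.5,1,0,0,0,0,0,0.5,1,0,0,0,0,0,0.5,1,0,0,0,0,0,0.5,1,0,0,0,0,0,0.5,1,0,0,0,0,0,0.5,1,0,0,0,0,0,0,1,0,0,0,0,0,0,1,0,0,0,0,0,0,1,0,0,0,0,0,0,1]
}}

```text
clock: 10.28
tool_pos: [573.1, 33.7, 85.5]
ee_rot: [0.121, -0.687, 0.705, -0.125]
contact_force: [-4.6, 0.7, 2.4]
width: 15.3
finger_force: 59.5
```

```bash
python3 st.py
```

```text
kin hole [ -2.4  -22.72   1.25] [-0.0001 -0.0006  0.0002] F board [-3.51  0.57  3.79] M [0.07  2.367 0.011]
```

```bash
cat > plane.py <<'E'
from edges import *
h,rv=hole_now(pose())
for n in ['top','side']:
    im,d=vision.capture(n); edges(n,im,h); P=(cloud(n,d)-BO)@BR
    im=im.astype(int); red=(im[...,0]>60)&(im[...,1]<40)&(im[...,2]<45)&(d>0)&(abs(P[...,0]+25)<70)&(abs(P[...,1]+23)<55)&(P[...,2]>-8)&(P[...,2]<22)
    red=cv2.erode(red.astype(np.uint8),np.ones((3,3)))>0
    wood=(im[...,1]>85)&(im[...,0]>im[...,2]+20)&(d>0)&(abs(P[...,0]+37)<95)&(abs(P[...,1])<92)&(abs(P[...,2])<6)&((P[...,1]>35)|(P[...,1]<-82))
    for nm,m in [('panel',red),('wood',wood)]:
        Q=P[m]
        if len(Q)<30: print(nm,len(Q)); continue
        for k in range(5):
            M=np.c_[Q[:,:2]-[0,-23],np.ones(len(Q))]; c,*_=np.linalg.lstsq(M,Q[:,2],rcond=None); e=Q[:,2]-M@c; Q=Q[abs(e)<2.5*e.std()]
        print(n,nm,len(Q),'slope x,y',c[:2].round(4),'z at origin,y-23:',c[2].round(2),'sd',e.std().round(2))
E
python3 plane.py; python3 st.py
```

```text
top top dx [-0.15  0.14 15.  ] left dy [-1.97  1.26 16.  ] right -dy [-0.25  0.17  9.  ] bottom -dx [-4.18  0.    1.  ]
top panel 575 slope x,y [-0.0019 -0.0011] z at origin,y-23: 7.05 sd 2.2
top wood 1691 slope x,y [ 0.0011 -0.0005] z at origin,y-23: 0.92 sd 2.18
side top dx [-1.23  0.26 15.  ] left dy [ 2.38  1.32 16.  ] right -dy [1.45 0.84 4.  ] bottom -dx [-0.03  0.21 17.  ]
side panel 454 slope x,y [0.0008 0.0025] z at origin,y-23: 5.87 sd 1.48
side wood 1307 slope x,y [0.0016 0.0014] z at origin,y-23: -0.26 sd 1.38
kin hole [ -2.35 -22.72   1.3 ] [-0.0002 -0.0007  0.0003] F board [-3.56  0.12  4.03] M [0.047 2.333 0.065]
```

Both cameras put the panel's front 6.1 mm above the wood, so the panel is flat on the board with the head through the hole. Now I'll pull down the slope.

Request:
{"name": "drive_tool", "arguments": {
  "targets": [0,0,0,0,0.7,0,1,0,0,0,0,0.7,0,1,0,0,0,0,0.7,0,1,0,0,0,0,0.7,0,1,0,0,0,0,0.7,0,1,0,0,0,0,0.7,0,1,0,0,0,0,0.7,0,1,0,0,0,0,0.7,0,1,0,0,0,0,0.4,0,1,0,0,0,0,0,0,1]
}}

```text
clock: 11.22
tool_pos: [567.6, 34.0, 83.5]
ee_rot: [0.122, -0.687, 0.705, -0.125]
contact_force: [0.4, -1.0, 3.2]
width: 15.2
finger_force: 59.5
```

```bash
python3 st.py
```

```text
kin hole [ -8.21 -22.57   1.29] [ 0.0001 -0.0012  0.0004] F board [ 1.5  -0.98  2.88] M [0.07  0.666 0.009]
```

Request:
{"name": "drive_tool", "arguments": {
  "targets": [0,0,0,0,0.7,0,1,0,0,0,0,0.7,0,1,0,0,0,0,0.7,0,1,0,0,0,0,0.7,0,1,0,0,0,0,0.7,0,1,0,0,0,0,0.7,0,1,0,0,0,0,0.7,0,1,0,0,0,0,0.7,0,1,0,0,0,0,0.4,0,1,0,0,0,0,0,0,1]
}}

```text
clock: 12.05
tool_pos: [561.9, 34.1, 81.4]
ee_rot: [0.122, -0.687, 0.705, -0.125]
contact_force: [0.8, 0.9, 5.0]
width: 15.3
finger_force: 59.8
```

```bash
python3 st.py
```

```text
kin hole [-14.25 -22.65   1.26] [ 0.     -0.0011  0.0003] F board [2.44 0.89 4.46] M [ 0.106  0.375 -0.027]
```

Request:
{"name": "drive_tool", "arguments": {
  "targets": [0,0,0,0,0.7,0,1,0,0,0,0,0.7,0,1,0,0,0,0,0.7,0,1,0,0,0,0,0.7,0,1,0,0,0,0,0.7,0,1,0,0,0,0,0.7,0,1,0,0,0,0,0.7,0,1,0,0,0,0,0.5,0,1,0,0,0,0,0.3,0,1,0,0,0,0,0,0,1]
}}

```text
clock: 12.88
tool_pos: [556.6, 34.3, 79.5]
ee_rot: [0.122, -0.687, 0.705, -0.125]
contact_force: [0.8, 0.2, 6.0]
width: 15.3
finger_force: 59.8
```

```bash
python3 st.py
```

```text
kin hole [-19.91 -22.62   1.28] [ 0.0001 -0.0012  0.0003] F board [2.79 0.22 5.35] M [ 0.059  0.13  -0.036]
```

Request:
{"name": "drive_tool", "arguments": {
  "targets": [0,0,0,0,0.4,0,1,0,0,0,0,0.4,0,1,0,0,0,0,0.4,0,1,0,0,0,0,0.4,0,1,0,0,0,0,0.3,0,1,0,0,0,0,0.3,0,1,0,0,0,0,0,0,1,0,0,0,0,0,0,1,0,0,0,0,0,0,1,0,0,0,0,0,0,1]
}}

```text
clock: 13.72
tool_pos: [554.6, 34.3, 78.8]
ee_rot: [0.122, -0.687, 0.705, -0.125]
contact_force: [1.4, 0.4, 5.3]
width: 15.2
finger_force: 59.8
```

```bash
python3 st.py
```

```text
kin hole [-22.06 -22.62   1.29] [ 0.0001 -0.0012  0.0003] F board [3.13 0.39 4.52] M [0.03  0.08  0.035]
```

Request:
{"name": "drive_tool", "arguments": {
  "targets": [0,0,0,0,0.3,0,1,0,0,0,0,0.3,0,1,0,0,0,0,0.3,0,1,0,0,0,0,0.3,0,1,0,0,0,0,0,0,1,0,0,0,0,0,0,1,0,0,0,0,0,0,1,0,0,0,0,0,0,1,0,0,0,0,0,0,1,0,0,0,0,0,0,1]
}}

```text
clock: 14.55
tool_pos: [553.7, 34.4, 78.5]
ee_rot: [0.122, -0.687, 0.705, -0.125]
contact_force: [5.1, -1.3, 4.6]
width: 15.6
finger_force: 59.5
```

```bash
python3 st.py
```

```text
kin hole [-22.95 -22.58   1.33] [ 0.0002 -0.0018  0.0004] F board [ 6.38 -1.16  2.61] M [-0.171 -0.946 -0.067]
```

Request:
{"name": "drive_tool", "arguments": {
  "targets": [0,0,0,0,0.3,0,1,0,0,0,0,0.3,0,1,0,0,0,0,0,0,1,0,0,0,0,0,0,1,0,0,0,0,0,0,1,0,0,0,0,0,0,1,0,0,0,0,0,0,1,0,0,0,0,0,0,1,0,0,0,0,0,0,1,0,0,0,0,0,0,1]
}}

```text
clock: 15.38
tool_pos: [553.6, 34.4, 78.4]
ee_rot: [0.122, -0.687, 0.705, -0.125]
contact_force: [8.6, -0.8, 1.6]
width: 15.4
finger_force: 59.3
```

```bash
python3 st.py; python3 plane.py
```

```text
kin hole [-23.12 -22.53   1.38] [ 0.0003 -0.0028  0.0004] F board [ 8.69 -0.56 -1.41] M [-0.381 -1.888 -0.013]
top top dx [ 0.05  0.32 15.  ] left dy [-1.95  1.15 16.  ] right -dy [-0.44  0.49  9.  ] bottom -dx None
top panel 556 slope x,y [-0.0029 -0.002 ] z at origin,y-23: 7.19 sd 2.16
top wood 1773 slope x,y [-0.0013 -0.0014] z at origin,y-23: 1.07 sd 2.14
side top dx [-1.21  0.23 15.  ] left dy [ 2.4   1.34 16.  ] right -dy [1.9 1.5 5. ] bottom -dx [-0.18  0.27 17.  ]
side panel 397 slope x,y [0.0018 0.0002] z at origin,y-23: 5.91 sd 1.43
side wood 1304 slope x,y [ 0.0009 -0.0021] z at origin,y-23: 0.02 sd 1.44
```

The pull ends on a firm stop after about 20.6 mm of travel, and the panel is still flat. I'll ease off slightly and release with a partial opening.

Request:
{"name": "drive_tool", "arguments": {
  "targets": [0,0,0,0,-0.3,0,1,0,0,0,0,0,0,1,0,0,0,0,0,0,0.5,0,0,0,0,0,0,0.3,0,0,0,0,0,0,0.1,0,0,0,0,0,0,0.1,0,0,0,0,0,0,0.1,0,0,0,0,0,0,0.1,0,0,0,0,0,0,0.1,0,0,0,0,0,0,0.1]
}}

```text
clock: 16.32
tool_pos: [552.9, 34.3, 77.8]
ee_rot: [0.121, -0.687, 0.705, -0.125]
contact_force: [0.2, 0.0, 0.1]
width: 38.5
finger_force: 0.0
```

Request:
{"name": "drive_tool", "arguments": {
  "targets": [0,0,0,0,0,0,0.1,0,0,0,0,0,-1,0.1,0,0,0,0,0,-3,0.1,0,0,0,0,0,-6,0.1,0,0,0,0,0,-10,0.1,0,0,0,0,0,-14,0.1,0,0,0,0,0,-16,0.1,0,0,0,0,0,-18,0.1,0,0,0,0,0,-18,0.1,0,0,0,0,0,-14,0.1]
}}

```text
clock: 17.15
tool_pos: [518.5, 35.2, 174.8]
ee_rot: [0.123, -0.687, 0.705, -0.125]
contact_force: [0.1, -0.7, 0.3]
width: 38.4
finger_force: 0.0
```

```bash
python3 - <<'E'
from edges import *
s=status.state(); print(s['tool_pos'],s['contact_force'],s['width'],s['finger_force'])
h=np.array([-23,-22.6,1.3])-[.0,0,0]
o=np.zeros((400,800,3),np.uint8)
for i,n in enumerate(['top','side']):
    im,d=vision.capture(n); edges(n,im,h); P=(cloud(n,d)-BO)@BR; q=proj(n,BO+BR@(h+[20,0,6])); x0,y0=np.round(q).astype(int)-40
    o[:,400*i:400*i+400]=cv2.resize(im[y0:y0+80,x0:x0+80],(400,400),interpolation=cv2.INTER_CUBIC)
    im=im.astype(int); red=(im[...,0]>60)&(im[...,1]<40)&(im[...,2]<45)&(abs(P[...,0]+45)<75)&(abs(P[...,1]+23)<55)&(abs(P[...,2]-6)<12)
    Q=P[cv2.erode(red.astype(np.uint8),np.ones((3,3)))>0]; c,*_=np.linalg.lstsq(np.c_[Q[:,:2],np.ones(len(Q))],Q[:,2],rcond=None); print(n,'panel z fit',c.round(4))
cv2.imwrite('pics/end.png',o[:,:,::-1])
E
```

```text
[518.52440597  35.23546156 174.78631765] [ 0.08384627 -0.6570522   0.28191984] 38.44838074539649 0.0
top top dx [ 0.14  0.21 15.  ] left dy [-1.78  1.11 16.  ] right -dy [-0.54  0.34  9.  ] bottom -dx [-1.76  0.41  3.  ]
top panel z fit [-2.0000e-04  1.0000e-03  7.0341e+00]
side top dx [-0.93  0.29 15.  ] left dy [ 2.45  1.31 16.  ] right -dy [1.54 0.37 9.  ] bottom -dx [-0.4   0.33 17.  ]
side panel z fit [-1.6000e-03  3.6000e-03  5.8549e+00]
```

View pics/end.png

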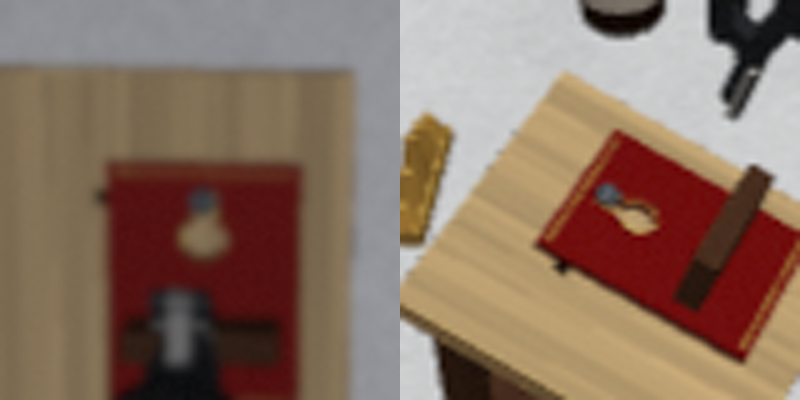

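The final picture shows the screw head at the closed end of the slot (top crop (203,200), side crop (607,193)). The panel is flat and straight, and the gripper is clear.

```bash
python3 -c "
from workcell import r; print(r.sign_off())"
```

```text
the job is handed in; nothing more can be done
None
```

The red panel is hung flat and straight on the board with the screw home at the end of the slot, the gripper has let go and is clear of it, and the job is handed in; sign-off returned no verdict.

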